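# Hold the vacuum chamber's cover plate over its threaded holes

## Robot

A 7-joint arm with a two-finger parallel gripper is mounted at the origin on the work surface. World frame = base frame: x ahead of the robot, y to its left, z up, the work surface at z = 0. Lengths are in mm, angles in rad, forces in N, time in s.
With the tool pointing down it reaches from about 425 to 875 mm from the base axis. Payload 9.9 kg.
Tool frame: the origin (TCP) lies on the centre line of the jaws, within the pads' length; the fingertips stand 19 mm ahead of it and the grasp point (between the pads) is the TCP (r.tcp_to_tips is the distance from the TCP to the fingertips, in mm); z points along the fingers, y is the line along which they close (so a half turn about z gives the same grasp; the last joint's range is limited). The gripper opens to 85 mm and grips with 20 to 120 N. Pads are 22 mm wide; open, the fingers measure 114 mm over their backs; the gripper's body (76 mm by 85 mm) begins 54 mm behind the grasp point. The pads swing forward as they close: fully open they stand 13 mm farther back than shut.
Start: joints at [-0.084, 0.576, 0.025, 1.437, -0.015, 1.129, -0.057], TCP at [675.003, 0.006, 250.289] pointing down, gripper open.
Joint ranges: [-2.76, 2.76], [-0.34, 2.15], [-1.52, 1.57], [0.19, 2.46], [-1.09, 4.23], [0.17, 1.99], [-2.82, 2.82]. Speed limits (rad/s): [2.22, 2.22, 3.01, 3.01, 3.14, 3.14, 3.14].

## Interface

Orientations are given as a rotation vector (axis times angle).
In Python, from plant import r, optics, boxes_of, regions_of, mark_of gives the robot as it stands.
- The arm moves only by the tool move_arm, never from a script. Its argument "increments" is a list of rows, each an object with "xyz": the shift along the tool's x, y, z in m, a list of three; "angular": the turn, a rotation vector about the tool's x, y, z in degrees, a list of three. In form: [{"xyz": [x, y, z], "angular": [rx, ry, rz]}, ...]. A call has 1 to 5 rows; each row is the pose to reach, as a shift and turn from the pose commanded when the call began, along the tool's axes at that moment; what a row does not reach only later rows make up. A row lasts 1/12 s, in which the tool goes at most 41.7 mm and 7.16 degrees, less where a joint would pass 70% of its speed; a pose out of reach is approached as far as the arm can. A call with a gripper value outside its range is refused whole. "claw" is the finger opening in m, from 0 to 0.0854, set as the call begins (left out, the last holds). The fingers move at their own pace and stop on an object; the grip force is fixed at half the most. Time passes only in rows, so rows that repeat a pose let the fingers close. It gives the time, the measured TCP pose, the force, the opening and the grip force at its end, in the units of the state.
- r.state(): the state, without advancing time (a new reading comes with each control period).
- optics.read_camera(name): name is "scene" or "side" or "wrist"; returns (picture, depth): 384x512x3 uint8, blue, green, red; 384x512 float32, mm along the optical axis (not along the pixel's ray), 0 where there is no reading.
- optics.camera_params(name): a dict with "vertical_fov" (degrees; the focal length in pixels is half the picture's height over the tangent of half this angle, whatever the lens; pixels are square), "cx", "cy" (the principal point, pixels), "R" (3x3) and "t" (3): a world point X has camera coordinates R X + t; the wrist camera has in their place "mount" (4x4, takes a point from camera to tool coordinates, whose origin is the TCP and whose axes are the flange's). Camera axes: x right, y down, z forward; pixel columns grow to the right and rows downward; lengths in mm; the calibration is good to about 2 mm. A picture is of the moment at which its call begins: read the wrist's pose just before it. camera_params takes no time and is no camera call.
- r.hand_in(): hands the job in; it is judged then, once.
Trained networks look in the newest picture that a camera, given by its name, has taken for a name from the list of things; names that differ only in an ending like _2 or _b are one class to them, and where a whole thing is asked for, a point or a joint stands for the part that bears it (a point fixed in the world has none). Each returns a list of dicts, best first, with "p" (0 to 1); they miss things now and then, are a little off and sometimes report something else, mostly with a low value. They report only what shows in the picture. A call takes as long as a camera call.
- boxes_of(label, camera): "xyz" ([x, y, z] in mm, in the coordinates of the camera as it stood for that picture, good to about 4 mm: the middle of the surface that is visible of it).
- regions_of(label, camera): "region" (384x512 bool, what is visible of it).
- mark_of(label, camera): "xyz" ([x, y, z] in mm, in the coordinates of the camera as it stood for that picture, good to about 4 mm: a listed point, or the origin of a listed thing).
The state is a dict: "t": time; "joint_pos": joint angles; "qvel": joint speeds; "joint_torque": joint torques, N m; "ee_pos": TCP position; "ee_rot": TCP orientation; "force": force on the tool from outside, world axes, zero at the start; "torque": the same for the moment, N m; "width": finger opening in mm; "gripper_force": force on a finger pad.
Only numpy, scipy, OpenCV 4.12 (cv2) and the standard library are available. Lean on these libraries where they do the work, as an engineer would, in place of code of your own. Each camera call takes 0.05 s, during which the arm holds its last target. There are 200 camera calls.

## Task

Lift the lid of the black and white case until it rests back on its stop, then take the cover plate out of the case. Hold the plate level over the vacuum chamber, about 15 mm above the chamber's top and never touching the chamber, with its four holes lined up over the four threaded holes (either way round) so that I can start the screws. Finish like that, still holding the plate in the gripper, with the lid left open and the other things on the bench left where they are.

Things in the scene. Friction and masses are not known exactly. Their poses are not given: they have to be found in the camera images.
- case: storage case, fixed to the bench: white box 180 x 240 x 75 mm (x, y, z), walls 8 mm, open under its lid, with a grey foam bed whose top is 12 mm above the bench. Origin: centre of the underside. Its front faces -x (its own axes); the lid is hinged along the far (+x) top edge. It may be on the robot's left or right, the chamber then on the other side.
- case_lid (a joint): angle of the case's black lid: 0 closed, grows as the lid lifts, 1.85 rad (106 degrees) at its stop, where it leans back past upright and its front edge stands 255 mm above the bench. It turns freely with slight drag: left alone it falls shut from below upright, and falls back onto the stop by itself from about 1.7 rad on.
- lid_handle (a point): middle of the grip bar of the lid's steel handle, a round bar 10 mm thick and 100 mm long along the case's y axis, on two posts. Bar centre: 32 mm above the lid's top face, 155 mm from the hinge line measured along the lid, 41 mm above the hinge line with the lid closed. The bar can pivot between the fingers. The lid's front edge is 29 mm beyond the bar.
- lid_hinge (a point): middle of the lid's hinge line, at the far (+x) top edge of the case, 75.5 mm above the bench; the line runs along the case's y axis. Opening carries the handle up and over, towards the case's +x. The lid is 184 mm deep, 9 mm thick, about 0.3 kg (some 3 N up at the handle lifts it); a 26 mm flap hangs from its front edge.
- cover: loose cover plate, aluminium, 120 x 80 x 8 mm (x, y, z), about 0.2 to 0.45 kg, lying flat on the case's foam bed under the lid, its long side (x) roughly along the case's x. Origin: centre of the underside; the centre of mass is on the z axis. A hole of 10 mm goes through at each corner, at x = +-48 mm, y = +-28 mm. A steel bow handle stands on its middle.
- cover_grip (a point): middle of the cover's bow handle: flat-sided bar 10 mm thick (y), 14 mm high, 78 mm long along the plate's x axis, legs at x = +-34 mm. This point is 43 mm above the plate's underside; the bar's top is 50 mm and its lower edge 36 mm above the underside (28 mm above the plate's top face).
- cover_hole0 (a point): cover hole at the plate's x = +48, y = +28 mm, at the underside
- cover_hole2 (a point): cover hole at the plate's x = -48, y = -28 mm (diagonally opposite), at the underside
- chamber: vacuum sample chamber fixed to the bench: upright aluminium block 120 x 80 mm (x, y), top face 62 mm above the bench, on a foot plate 150 mm long (x); rectangular well and black seal ring in its top; brass hose nipple and black valve knob on its +y side, reaching 38 mm out, below 50 mm. Origin: centre of the underside. Threaded holes of 8 mm at x = +-48 mm, y = +-28 mm, the same pattern as the cover.
- chamber_top (a point): centre of the chamber's top face, 62 mm above its origin; axes as the chamber's
- chamber_thread0 (a point): threaded hole at the chamber's x = +48, y = +28 mm, at the top face
- chamber_thread2 (a point): threaded hole at the chamber's x = -48, y = -28 mm, at the top face
- pellet_die: bystander: steel pellet die, 68 mm across, 95 mm high with its plunger; origin under its centre
- jar: bystander: amber jar with white cap, 64 mm across, 85 mm high; origin under its centre
- screw_dish: bystander: small steel dish with the screws, 80 mm across, 16 mm high; origin under its centre
- wrench: bystander: 150 mm wrench lying flat; origin under its middle

How it is judged (in metres and radians):
On the way, in this order (a step that is already met when the one before it is completed fails the run):
1. the case's lid rests open on its stop (value of joint case_lid above 1.8 rad and velocity of joint case_lid below 0.1 rad/s), for 0.2 s.
2. the cover plate is in the gripper, lifted clear of the case (z of cover in the frame of case above 0.085 m and contact force between the fingers and cover above 0.3 N), for 0.1 s.
At the end, for the whole second after the job is handed in: the cover plate hangs still (under 20 mm/s) in the gripper, level to 0.1 rad, its underside 7 to 25 mm above the chamber's top face and not touching the chamber, each of its holes within 4.5 mm (seen from above) of a threaded hole, either way round; the lid is still open at its stop (over 1.75 rad) (((horizontal distance between cover_hole0 and chamber_thread0 below 0.0045 m and horizontal distance between cover_hole2 and chamber_thread2 below 0.0045 m) or (horizontal distance between cover_hole0 and chamber_thread2 below 0.0045 m and horizontal distance between cover_hole2 and chamber_thread0 below 0.0045 m)) and z of cover in the frame of chamber_top between 0.007 and 0.025 m and angle between cover's own z axis and vertical below 0.1 rad and contact force between cover and chamber below 0.05 N and contact force between the fingers and cover above 0.3 N and linear speed of cover below 0.02 m/s and value of joint case_lid above 1.75 rad); the arm keeps its last pose, push and grip.
It fails at once if the cover plate touches the chamber (contact force between cover and chamber above 1 N).
It fails at once if a bystander (die, jar, dish of screws or wrench) is moved by more than 20 mm (distance of any of pellet_die, jar, screw_dish, wrench from where it was at the start of the episode above 0.02 m).
It also fails if it takes over 72 s, if anything falls off the work surface, if the arm or the gripper's body presses on something with over 40 N, if the wrist force passes 120 N, or if a joint passes its speed limit or range.

## Working session

There is one attempt and no reset: what is moved stays moved. The work goes in short steps, Python scripts to look and compute and a tool call to move; the robot and the scene stay as the last step left them, time stands still between calls to the robot, and variables do not carry over. Pictures are saved under pics/ and viewed, at most 10 in all, crops included, and the job is handed in when it is done.

Besides the shell and the picture viewer there is one more tool, called as name([rows], argument=value, ...), one row to a line, values as JSON. move_arm: Moves the arm, as the interface text tells. Its arguments: {"type":"object","properties":{"increments":{"type":"array"},"claw":{"type":"number"}},"required":["increments"]}

```bash
ls; mkdir -p pics
cat > h.py <<'E'
import numpy as np, cv2
from scipy.spatial.transform import Rotation as Rn
from plant import r, optics, boxes_of, regions_of, mark_of
def cam(name):
    """camera->world R,t (Rcw, tcw), f,cx,cy"""
    p=optics.camera_params(name); f=192/np.tan(np.radians(p["vertical_fov"])/2)
    if "mount" in p:
        s=r.state(); M=np.array(p["mount"]); Rt=Rn.from_rotvec(s["ee_rot"]).as_matrix()
        return Rt@M[:3,:3], Rt@M[:3,3]+np.array(s["ee_pos"]), f,p["cx"],p["cy"]
    R=np.array(p["R"]); return R.T, -R.T@np.array(p["t"]), f,p["cx"],p["cy"]
def shot(name,save=None):
    C=cam(name); img,d=optics.read_camera(name)
    if save: cv2.imwrite("pics/"+save,img)
    return img,d,C
def w(C,x): return C[0]@np.array(x)+C[1]
def cloud(d,C):
    v,u=np.mgrid[:384,:512]; P=np.stack([(u-C[3])/C[2]*d,(v-C[4])/C[2]*d,d],-1)
    return P@C[0].T+C[1]
E
python3 - <<'E'
from h import *
np.set_printoptions(precision=1,suppress=True)
for c in ["scene","side"]:
    img,d,C=shot(c,c+"0.png")
    print(c,C[1],C[0][:,2])
    for l in ["case","lid_handle","lid_hinge","chamber","chamber_top","chamber_thread0","chamber_thread2","pellet_die","jar","screw_dish","wrench"]:
        print(l,[(w(C,m["xyz"]),round(m["p"],2)) for m in mark_of(l,c)[:2]])
print(r.state())
E
```

```text
pics
scene [1278.1 -402.3 1006.6] [-0.6  0.3 -0.8]
case [(array([468.2, 180. ,   1.7]), 0.96)]
lid_handle []
lid_hinge [(array([561.2, 178.1,  74.4]), 0.57)]
chamber [(array([ 504.7, -200.8,    4.1]), 0.83), (array([468.2, 178.4,   2.2]), 0.64)]
chamber_top [(array([ 506. , -202.2,   61.9]), 0.86)]
chamber_thread0 [(array([ 472.3, -249.7,   63.2]), 0.86), (array([ 532.9, -158.2,   62.7]), 0.56)]
chamber_thread2 [(array([ 472.3, -249.7,   63.2]), 0.86), (array([ 532.9, -158.2,   62.7]), 0.56)]
pellet_die [(array([760.7,  43. ,  -1.4]), 0.63)]
jar [(array([543.2, 493.3,   0.3]), 0.9)]
screw_dish [(array([ 456.3, -502.7,   -1.7]), 0.97)]
wrench [(array([ 366.3, -435.7,    1.1]), 0.5)]
side [  -36.  -1054.3   784.9] [ 0.4  0.7 -0.5]
case [(array([470.2, 178.2,   0.9]), 0.74)]
lid_handle [(array([407.8, 180.8, 118.3]), 0.84)]
lid_hinge [(array([562.1, 179.8,  74.9]), 0.77)]
chamber [(array([543.1, 497.6,  -3. ]), 0.58), (array([ 500.5, -205.2,    1.1]), 0.55)]
chamber_top [(array([ 502.3, -204.7,   66. ]), 0.96)]
chamber_thread0 [(array([ 470.3, -252.5,   63.5]), 0.87), (array([ 534.5, -158.2,   58.5]), 0.61)]
chamber_thread2 [(array([ 470.3, -252.5,   63.5]), 0.87), (array([ 534.5, -158.2,   58.5]), 0.61)]
pellet_die [(array([758.9,  40.7,   3.1]), 0.74)]
jar [(array([546. , 495. ,  -0.9]), 0.78)]
screw_dish [(array([ 453.4, -497.3,    0.8]), 0.68)]
wrench [(array([ 368.8, -437.4,   -0.5]), 0.75)]
{'t': 1.2, 'joint_pos': array([-0.1,  0.6,  0. ,  1.4, -0. ,  1.1, -0.1]), 'qvel': array([-0.,  0.,  0., -0., -0., -0.,  0.]), 'joint_torque': array([  0. , -76.6,   2.2, -28.6,   0. ,   0. ,  -0. ]), 'ee_pos': array([675. ,  -0. , 250.3]), 'ee_rot': array([-2.2, -2.2,  0. ]), 'force': array([-0.2,  0.1,  0.2]), 'torque': array([-0., -0.,  0.]), 'gripper_force': 0.0, 'width': 85.5506660467287}
```

View pics/scene0.png

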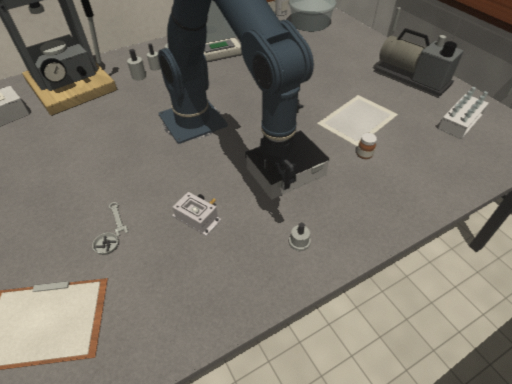

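View pics/side0.png

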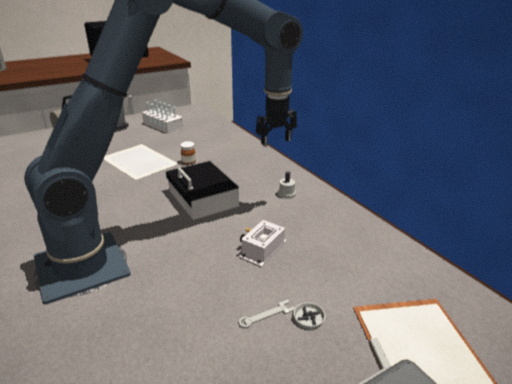

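Run:
```python
from h import *
np.set_printoptions(precision=3,suppress=True)
s=r.state(); print(Rn.from_rotvec(s["ee_rot"]).as_matrix(), s["joint_pos"])
img,d,C=shot("side")
for l in ["lid_handle","case_lid","case"]:
    reg=regions_of(l,"side")
    if reg:
        m=reg[0]["region"]; P=cloud(d,C)[m&(d>0)]; print(l,reg[0]["p"],m.sum(),np.percentile(P,[2,50,98],axis=0))
        rect=None
        if l=="case_lid":
            Q=P[abs(P[:,2]-84)<5]; hull=cv2.minAreaRect(Q[:,:2].astype(np.float32)); print(hull,len(Q))
        if l=="lid_handle":
            Q=P[P[:,2]>103]; print(len(Q),Q.mean(0)); 
            if len(Q)>10: print(cv2.minAreaRect(Q[:,:2].astype(np.float32)))
```

```text
[[ 0.  1. -0.]
 [ 1. -0. -0.]
 [-0. -0. -1.]] [-0.084  0.576  0.025  1.437 -0.015  1.129 -0.056]
lid_handle 0.82 1747 [[373.184  55.433  63.121]
 [451.282 154.128  84.279]
 [547.911 286.949 118.148]]
59 [402.895 166.605 117.377]
((402.43499755859375, 175.3902587890625), (10.765212059020996, 111.78056335449219), 2.557222604751587)
case_lid 0.96 1870 [[373.242  55.053  53.872]
 [453.001 156.767  84.219]
 [555.408 292.068 117.983]]
((466.8044128417969, 176.86505126953125), (186.5836639404297, 253.34129333496094), 0.13970474898815155) 1567
case 0.56 2870 [[373.55   53.731   5.305]
 [449.741 109.127  82.439]
 [553.443 286.542 104.839]]
```

move_arm([
  {"xyz": [-0.03, -0.026, -0.01], "angular": [0, 0, 0]},
  {"xyz": [-0.06, -0.05, -0.02], "angular": [0, 0, 0]},
  {"xyz": [-0.09, -0.075, -0.03], "angular": [0, 0, 0]},
  {"xyz": [-0.12, -0.1, -0.04], "angular": [0, 0, 0]},
  {"xyz": [-0.15, -0.125, -0.05], "angular": [0, 0, 0]},
])

```text
t: 1.82
ee_pos: [548.6, -151.2, 300.8]
ee_rot: [2.221, 2.221, 0.0]
force: [0.8, -0.4, -0.5]
width: 85.3
gripper_force: 0.0
```

move_arm([
  {"xyz": [-0.03, -0.02, 0], "angular": [0, 0, 0]},
  {"xyz": [-0.05, -0.04, 0], "angular": [0, 0, 0]},
  {"xyz": [-0.05, -0.04, 0], "angular": [0, 0, 0]},
  {"xyz": [-0.05, -0.04, 0], "angular": [0, 0, 0]},
])

```text
t: 2.15
ee_pos: [509.0, -201.6, 300.8]
ee_rot: [2.225, 2.217, 0.0]
force: [0.6, 0.2, -0.6]
width: 85.1
gripper_force: 0.0
```

Run:
```python
from h import *
np.set_printoptions(precision=2,suppress=True)
print(np.array(optics.camera_params("wrist")["mount"]))
s=r.state(); print(s["t"],s["ee_pos"],s["ee_rot"])
img,d,C=shot("wrist","w1.png")
for l in ["chamber","chamber_top","chamber_thread0","chamber_thread2"]:
    print(l,[(w(C,m["xyz"]),round(m["p"],2)) for m in mark_of(l,"wrist")[:4]])
reg=regions_of("chamber","wrist")
if reg:
    m=reg[0]["region"]; P=cloud(d,C)[m&(d>0)]; Q=P[abs(P[:,2]-62)<6]; print(np.median(Q[:,2]),cv2.minAreaRect(Q[:,:2].astype(np.float32)))
```

```text
[[  -0.     -0.96   -0.29   74.87]
 [   1.     -0.     -0.      0.62]
 [   0.     -0.29    0.96 -123.15]
 [   0.      0.      0.      1.  ]]
2.15 [ 508.98 -201.58  300.82] [2.22 2.22 0.  ]
chamber [(array([ 499.42, -201.97,   -2.71]), 0.82)]
chamber_top [(array([ 504.74, -203.46,   65.83]), 0.56)]
chamber_thread0 [(array([ 530.23, -157.41,   57.74]), 0.78), (array([ 472.52, -255.64,   63.06]), 0.64)]
chamber_thread2 [(array([ 530.23, -157.41,   57.74]), 0.78), (array([ 472.52, -255.64,   63.06]), 0.64)]
61.70084922741006 ((503.3900146484375, -204.71218872070312), (120.31876373291016, 80.65227508544922), 26.157896041870117)
```

View pics/w1.png

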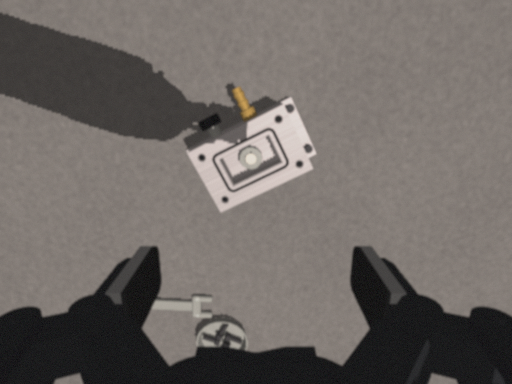

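The chamber is seen from above at a yaw of about 26°. Its threaded holes are near (278,119), (299,164), (225,200) and (202,157), with the nipple at (243,100).

Run:
```python
from h import *
np.set_printoptions(precision=2,suppress=True)
img,d,C=shot("wrist")
g=cv2.cvtColor(img,cv2.COLOR_BGR2GRAY).astype(float)
W=[]
for u,v in [(278,119),(299,164),(225,200),(202,157)]:
    p=g[v-6:v+7,u-6:u+7]; k=np.clip(110-p,0,None); vv,uu=np.mgrid[v-6:v+7,u-6:u+7]
    c=np.array([(k*uu).sum(),(k*vv).sum()])/k.sum()
    ray=C[0]@np.array([(c[0]-C[3])/C[2],(c[1]-C[4])/C[2],1]); t=(62-C[1][2])/ray[2]; W.append((C[1]+t*ray)[:2]); print(c,W[-1])
W=np.array(W); print(W.mean(0))
x=(W[0]-W[3]+W[1]-W[2])/2; y=(W[0]-W[1]+W[3]-W[2])/2
print(np.linalg.norm(x),np.linalg.norm(y),np.degrees(np.arctan2(x[1],x[0])),np.degrees(np.arctan2(-y[0],y[1])))
```

```text
[276.63 121.76] [ 534.06 -157.64]
[297.39 166.63] [ 558.66 -207.72]
[222.9  201.56] [ 472.89 -249.85]
[199.88 159.67] [ 448.29 -199.86]
[ 503.47 -203.77]
95.57523670080255 55.755204561839484 26.184365198155554 26.183278509947634
```

move_arm([
  {"xyz": [0.038, -0.012, 0], "angular": [0, 0, 0]},
  {"xyz": [0.076, -0.024, 0.01], "angular": [0, 0, 0]},
  {"xyz": [0.114, -0.036, 0.02], "angular": [0, 0, 0]},
  {"xyz": [0.152, -0.048, 0.03], "angular": [0, 0, 0]},
  {"xyz": [0.19, -0.06, 0.04], "angular": [0, 0, 0]},
])

```text
t: 2.92
ee_pos: [449.3, -8.0, 260.0]
ee_rot: [2.221, 2.222, 0.001]
force: [0.3, 0.6, -0.3]
width: 85.5
gripper_force: 0.0
```

move_arm([
  {"xyz": [0.038, -0.012, 0], "angular": [0, 0, 0]},
  {"xyz": [0.076, -0.02, 0], "angular": [0, 0, 0]},
  {"xyz": [0.114, -0.03, 0.01], "angular": [0, 0, 0]},
  {"xyz": [0.15, -0.04, 0.01], "angular": [0, 0, 0]},
  {"xyz": [0.18, -0.04, 0.02], "angular": [0, 0, 0]},
])

```text
t: 3.33
ee_pos: [408.4, 173.4, 241.2]
ee_rot: [-2.218, -2.225, -0.003]
force: [0.9, 0.1, 0.8]
width: 85.5
gripper_force: 0.0
```

move_arm([
  {"xyz": [0.01, 0, 0], "angular": [0, 0, 0]},
  {"xyz": [0.01, 0, 0], "angular": [0, 0, 0]},
])

```text
t: 3.5
ee_pos: [409.5, 183.3, 239.9]
ee_rot: [-2.214, -2.227, -0.0]
force: [0.3, -0.6, -0.1]
width: 85.2
gripper_force: 0.0
```

Run:
```python
from h import *
np.set_printoptions(precision=2,suppress=True)
s=r.state(); print(s["t"],s["ee_pos"],s["ee_rot"],s["joint_pos"])
img,d,C=shot("wrist","w2.png")
for l in ["lid_handle","lid_hinge","case"]:
    print(l,[(w(C,m["xyz"]),round(m["p"],2)) for m in mark_of(l,"wrist")[:4]])
P=cloud(d,C); Q=P[(d>0)&(P[...,2]>108)&(P[...,2]<128)&(abs(P[...,0]-404)<40)&(abs(P[...,1]-180)<75)]
print(len(Q),Q.mean(0),cv2.minAreaRect(Q[:,:2].astype(np.float32)))
Q=P[(d>0)&(abs(P[...,2]-84)<5)]; print(np.median(Q[:,2]),cv2.minAreaRect(Q[:,:2].astype(np.float32)))
```

```text
3.5 [409.48 183.34 239.95] [-2.21 -2.23 -0.  ] [-0.41  0.26 -0.14  2.02  0.04  0.87 -0.57]
lid_handle [(array([470.38, 180.5 ,  -0.93]), 0.65), (array([405.45, 181.89, 113.44]), 0.64)]
lid_hinge [(array([558.71, 178.56,  75.77]), 0.82)]
case [(array([471.18, 179.97,   0.06]), 0.77)]
1635 [406.96 183.89 120.03] ((407.17169189453125, 179.52517700195312), (109.02554321289062, 9.779021263122559), 89.72257232666016)
84.09219708772804 ((470.50341796875, 178.24026489257812), (244.342529296875, 189.05697631835938), 89.48355865478516)
```

View pics/w2.png

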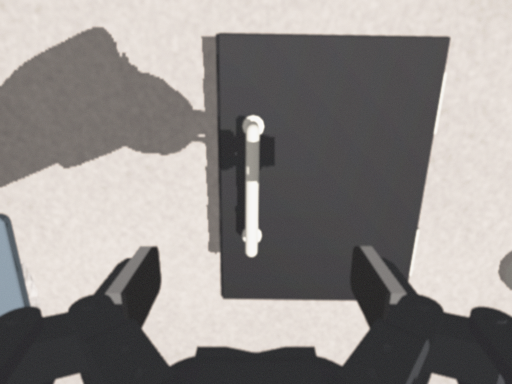

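The lid and handle show clearly. The bar runs vertically in the picture from (253,120) to (252,252), so it lies at x≈407, y≈180 with yaw≈0. I'll descend and grip it.

move_arm([
  {"xyz": [-0.003, -0.0025, 0.035], "angular": [0, 0, 0]},
  {"xyz": [-0.003, -0.0025, 0.07], "angular": [0, 0, 0]},
  {"xyz": [-0.003, -0.0025, 0.1], "angular": [0, 0, 0]},
  {"xyz": [-0.003, -0.0025, 0.122], "angular": [0, 0, 0]},
  {"xyz": [-0.003, -0.0025, 0.122], "angular": [0, 0, 0]},
])

```text
t: 4.12
ee_pos: [406.1, 174.7, 115.3]
ee_rot: [-2.223, -2.218, 0.009]
force: [-0.8, -0.5, 0.1]
width: 84.9
gripper_force: 0.0
```

move_arm([
  {"xyz": [0, 0, 0], "angular": [0, 0, 0]},
  {"xyz": [0, 0, 0], "angular": [0, 0, 0]},
  {"xyz": [0, 0, 0], "angular": [0, 0, 0]},
  {"xyz": [0, 0, 0], "angular": [0, 0, 0]},
  {"xyz": [0, 0, 0], "angular": [0, 0, 0]},
], claw=0.0)

```text
t: 4.53
ee_pos: [408.1, 177.2, 119.3]
ee_rot: [2.221, 2.221, 0.003]
force: [0.2, -0.1, 0.9]
width: 25.6
gripper_force: 0.0
```

move_arm([
  {"xyz": [0, 0, 0], "angular": [0, 0, 0]},
  {"xyz": [0, 0, 0], "angular": [0, 0, 0]},
  {"xyz": [0, 0, 0], "angular": [0, 0, 0]},
])

```text
t: 4.78
ee_pos: [406.5, 177.1, 119.0]
ee_rot: [-2.221, -2.221, 0.001]
force: [-5.9, 1.0, 13.7]
width: 7.5
gripper_force: 58.7
```

```bash
cat > arc.py <<'E'
import numpy as np, sys
from scipy.spatial.transform import Rotation as Rn
H=np.array([562,75.5]); K=0.38; off=np.array([0,-2.5]) # tcp offset in tool (y,z) from bar
def pose(th):
    a=np.radians(14.8+th); b=H+160.3*np.array([-np.cos(a),np.sin(a)]); f=np.radians(K*th)
    ty=np.array([np.cos(f),-np.sin(f)]); tz=np.array([-np.sin(f),-np.cos(f)])
    return b+off[0]*ty+off[1]*tz,ty,tz
ths=np.arange(0,104.1,4)
for i in range(0,len(ths)-1,5):
    p,ty,tz=pose(ths[i]); print("call from",ths[i],p)
    for t in ths[i+1:i+6]:
        q=pose(t)[0]-p; print("  %.4f %.4f  ang %.2f"%(q@ty/1e3,q@tz/1e3,K*(t-ths[i])))
E
python3 arc.py
```

```text
call from 0.0 [407.01821081 118.947955  ]
  0.0033 -0.0107  ang 1.52
  0.0073 -0.0212  ang 3.04
  0.0121 -0.0313  ang 4.56
  0.0176 -0.0411  ang 6.08
  0.0237 -0.0505  ang 7.60
call from 20.0 [430.70042275 169.46342375]
  0.0055 -0.0098  ang 1.52
  0.0117 -0.0191  ang 3.04
  0.0185 -0.0280  ang 4.56
  0.0260 -0.0364  ang 6.08
  0.0340 -0.0443  ang 7.60
call from 40.0 [470.25337266 208.90086844]
  0.0075 -0.0084  ang 1.52
  0.0156 -0.0162  ang 3.04
  0.0241 -0.0234  ang 4.56
  0.0332 -0.0301  ang 6.08
  0.0427 -0.0361  ang 7.60
call from 60.0 [520.93986363 232.49680194]
  0.0091 -0.0066  ang 1.52
  0.0187 -0.0125  ang 3.04
  0.0286 -0.0178  ang 4.56
  0.0389 -0.0223  ang 6.08
  0.0495 -0.0261  ang 7.60
call from 80.0 [576.6786427  237.39408951]
  0.0103 -0.0045  ang 1.52
  0.0209 -0.0082  ang 3.04
  0.0318 -0.0112  ang 4.56
  0.0428 -0.0135  ang 6.08
  0.0540 -0.0149  ang 7.60
call from 100.0 [630.7773225  222.98675669]
  0.0110 -0.0022  ang 1.52
```

move_arm([
  {"xyz": [0, 0.003, -0.011], "angular": [1.5, 0, 0]},
  {"xyz": [0, 0.0075, -0.021], "angular": [3, 0, 0]},
  {"xyz": [0, 0.012, -0.031], "angular": [4.5, 0, 0]},
  {"xyz": [0, 0.0175, -0.041], "angular": [6, 0, 0]},
  {"xyz": [0, 0.0235, -0.0505], "angular": [7.6, 0, 0]},
])

```text
t: 5.2
ee_pos: [429.4, 177.0, 169.2]
ee_rot: [-2.15, -2.151, 0.148]
force: [-0.9, 0.4, -6.5]
width: 7.7
gripper_force: 58.7
```

move_arm([
  {"xyz": [0, 0.0055, -0.01], "angular": [1.5, 0, 0]},
  {"xyz": [0, 0.0115, -0.019], "angular": [3, 0, 0]},
  {"xyz": [0, 0.0185, -0.028], "angular": [4.5, 0, 0]},
  {"xyz": [0, 0.026, -0.0365], "angular": [6, 0, 0]},
  {"xyz": [0, 0.034, -0.0445], "angular": [7.6, 0, 0]},
])

```text
t: 5.62
ee_pos: [468.0, 176.6, 209.1]
ee_rot: [-2.076, -2.077, 0.286]
force: [-6.9, -1.3, 2.3]
width: 7.9
gripper_force: 58.5
```

move_arm([
  {"xyz": [0, 0.0075, -0.0085], "angular": [1.5, 0, 0]},
  {"xyz": [0, 0.0155, -0.016], "angular": [3, 0, 0]},
  {"xyz": [0, 0.024, -0.0235], "angular": [4.5, 0, 0]},
  {"xyz": [0, 0.033, -0.03], "angular": [6, 0, 0]},
  {"xyz": [0, 0.0425, -0.036], "angular": [7.6, 0, 0]},
])

```text
t: 6.03
ee_pos: [518.9, 176.3, 234.2]
ee_rot: [-1.999, -2.0, 0.411]
force: [-8.1, -3.9, 14.7]
width: 7.4
gripper_force: 58.7
```

move_arm([
  {"xyz": [0, 0.009, -0.0065], "angular": [1.5, 0, 0]},
  {"xyz": [0, 0.0185, -0.0125], "angular": [3, 0, 0]},
  {"xyz": [0, 0.0285, -0.018], "angular": [4.5, 0, 0]},
  {"xyz": [0, 0.039, -0.0225], "angular": [6, 0, 0]},
  {"xyz": [0, 0.0495, -0.026], "angular": [7.6, 0, 0]},
])

```text
t: 6.45
ee_pos: [576.7, 175.9, 239.9]
ee_rot: [-1.923, -1.922, 0.524]
force: [0.7, -5.6, 22.7]
width: 7.4
gripper_force: 62.7
```

move_arm([
  {"xyz": [0, 0.0095, -0.0065], "angular": [1.5, 0, 0]},
  {"xyz": [0, 0.02, -0.0105], "angular": [3, 0, 0]},
  {"xyz": [0, 0.031, -0.014], "angular": [4.5, 0, 0]},
  {"xyz": [0, 0.042, -0.0165], "angular": [6, 0, 0]},
  {"xyz": [0, 0.053, -0.018], "angular": [7.6, 0, 0]},
])

```text
t: 6.87
ee_pos: [631.8, 175.6, 226.0]
ee_rot: [-1.84, -1.837, 0.637]
force: [-1.9, -4.6, 3.5]
width: 7.4
gripper_force: 59.5
```

move_arm([
  {"xyz": [0, 0.008, -0.0015], "angular": [1, 0, 0]},
  {"xyz": [0, 0.008, -0.0015], "angular": [1, 0, 0]},
])

```text
t: 7.03
ee_pos: [640.1, 175.7, 221.1]
ee_rot: [-1.83, -1.826, 0.649]
force: [2.4, -4.1, 3.8]
width: 7.7
gripper_force: 61.3
```

Run:
```python
from h import *
np.set_printoptions(precision=2,suppress=True)
s=r.state(); print(s["t"],s["ee_pos"],s["force"],s["joint_pos"],s["width"])
img,d,C=shot("side","s2.png")
```

```text
7.0333 [640.1  175.71 221.13] [ 2.37 -4.13  3.78] [-0.21  1.   -0.15  0.82 -0.09  1.98 -0.34] 7.689386263043112
```

View pics/s2.png

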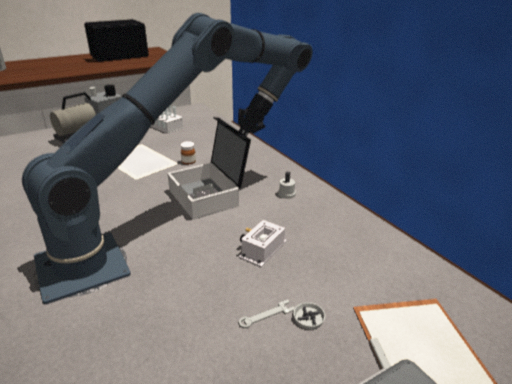

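The side view shows the lid open to about 103°, with the gripper still on its handle at (250,122) and the plate visible in the case at (205,188). I'll push the lid to its stop and then release.

move_arm([
  {"xyz": [0, 0.003, -0.0005], "angular": [-1, 0, 0]},
  {"xyz": [0, 0.006, -0.001], "angular": [-2, 0, 0]},
  {"xyz": [0, 0.006, -0.001], "angular": [-2, 0, 0]},
])

```text
t: 7.33
ee_pos: [644.2, 175.7, 218.9]
ee_rot: [-1.853, -1.85, 0.62]
force: [0.1, -6.4, 2.6]
width: 7.5
gripper_force: 61.1
```

move_arm([
  {"xyz": [0, 0.003, -0.0005], "angular": [-1, 0, 0]},
  {"xyz": [0, 0.003, -0.0005], "angular": [-1, 0, 0]},
])

```text
t: 7.5
ee_pos: [646.9, 176.0, 218.0]
ee_rot: [-1.864, -1.862, 0.605]
force: [0.4, -4.3, 4.1]
width: 7.6
gripper_force: 60.5
```

move_arm([
  {"xyz": [0, 0, 0], "angular": [0, 0, 0]},
  {"xyz": [0, 0, 0], "angular": [0, 0, 0]},
  {"xyz": [0, 0, 0], "angular": [0, 0, 0]},
], claw=0.026)

```text
t: 7.75
ee_pos: [646.6, 177.6, 217.2]
ee_rot: [-1.86, -1.862, 0.604]
force: [0.2, -0.3, -0.2]
width: 26.1
gripper_force: 0.0
```

Run:
```python
from h import *
np.set_printoptions(precision=3,suppress=True)
s=r.state(); print(s["t"],s["ee_pos"],s["force"],s["joint_pos"],s["width"],s["gripper_force"])
print(Rn.from_rotvec(s["ee_rot"]).as_matrix())
img,d,C=shot("side")
for l in ["lid_handle","cover_grip","lid_hinge"]:
    print(l,[(w(C,m["xyz"]),round(m["p"],2)) for m in mark_of(l,"side")[:4]])
```

```text
7.75 [646.65  177.582 217.232] [ 0.205 -0.317 -0.188] [-0.21   0.978 -0.148  0.851 -0.075  1.917 -0.334] 26.08737674919939 0.0
[[-0.001  0.809 -0.588]
 [ 1.     0.001  0.   ]
 [ 0.001 -0.588 -0.809]]
lid_handle [(array([642.816, 180.825, 212.42 ]), 0.86)]
cover_grip [(array([470.863, 159.127,  56.095]), 0.55)]
lid_hinge [(array([562.6  , 176.77 ,  74.029]), 0.87)]
```

move_arm([
  {"xyz": [0, 0, -0.015], "angular": [0, 0, 0]},
  {"xyz": [0, 0, -0.03], "angular": [0, 0, 0]},
  {"xyz": [0, 0, -0.045], "angular": [-1, 0, 0]},
  {"xyz": [0, 0, -0.06], "angular": [-3, 0, 0]},
  {"xyz": [0, -0.01, -0.075], "angular": [-6, 0, 0]},
])

```text
t: 8.37
ee_pos: [679.4, 175.8, 279.9]
ee_rot: [-1.93, -1.928, 0.513]
force: [0.1, -0.3, -0.5]
width: 26.0
gripper_force: 0.0
```

move_arm([
  {"xyz": [0, -0.01, -0.018], "angular": [-7, 0, 0]},
  {"xyz": [0, -0.02, -0.036], "angular": [-14, 0, 0]},
  {"xyz": [0, -0.025, -0.044], "angular": [-21, 0, 0]},
  {"xyz": [0, -0.025, -0.044], "angular": [-28, 0, 0]},
  {"xyz": [0, -0.025, -0.044], "angular": [-30, 0, 0]},
])

```text
t: 8.78
ee_pos: [677.4, 176.8, 336.4]
ee_rot: [2.213, 2.216, 0.022]
force: [0.5, 0.6, -0.4]
width: 26.1
gripper_force: 0.0
```

Run:
```python
from h import *
np.set_printoptions(precision=3,suppress=True)
s=r.state(); print(s["t"],s["ee_pos"],s["force"],s["joint_pos"])
print(Rn.from_rotvec(s["ee_rot"]).as_matrix())
img,d,C=shot("side")
for l in ["lid_handle"]:
    print(l,[(w(C,m["xyz"]),round(m["p"],2)) for m in mark_of(l,"side")[:4]])
```

```text
8.7833 [677.379 176.819 336.433] [ 0.497  0.629 -0.448] [-0.324  0.558  0.002  1.235  0.001  1.332 -0.322]
[[-0.001  1.     0.017]
 [ 1.     0.001  0.003]
 [ 0.003  0.017 -1.   ]]
lid_handle [(array([646.905, 182.47 , 213.633]), 0.86), (array([559.384, 178.214,  75.746]), 0.26)]
```

move_arm([
  {"xyz": [0, -0.035, 0.005], "angular": [1, 0, 0]},
  {"xyz": [-0.003, -0.075, 0.01], "angular": [1, 0, 0]},
  {"xyz": [-0.006, -0.115, 0.02], "angular": [1, 0, 0]},
  {"xyz": [-0.01, -0.155, 0.03], "angular": [1, 0, 0]},
  {"xyz": [-0.015, -0.19, 0.03], "angular": [1, 0, 0]},
], claw=0.0854)

```text
t: 9.3
ee_pos: [487.0, 161.3, 299.4]
ee_rot: [-2.213, -2.213, 0.019]
force: [0.6, 0.8, 0.8]
width: 83.9
gripper_force: 0.0
```

move_arm([
  {"xyz": [0, -0.015, 0], "angular": [0, 0, 0]},
  {"xyz": [0, -0.015, 0], "angular": [0, 0, 0]},
  {"xyz": [0, -0.015, 0], "angular": [0, 0, 0]},
])

```text
t: 9.55
ee_pos: [475.2, 161.9, 301.9]
ee_rot: [-2.215, -2.214, 0.012]
force: [0.8, 0.3, 0.3]
width: 85.3
gripper_force: 0.0
```

Run:
```python
from h import *
np.set_printoptions(precision=3,suppress=True)
s=r.state(); print(s["t"],s["ee_pos"],s["force"],s["joint_pos"])
print(Rn.from_rotvec(s["ee_rot"]).as_matrix())
img,d,C=shot("wrist","w3.png")
for l in ["cover_grip","cover","cover_hole0","cover_hole2"]:
    print(l,[(w(C,m["xyz"]),round(m["p"],2)) for m in mark_of(l,"wrist")[:4]])
P=cloud(d,C); A=(d>0)&(abs(P[...,0]-470)<95)&(abs(P[...,1]-180)<115)
Q=P[A&(P[...,2]>50)&(P[...,2]<70)&(abs(P[...,0]-470)<75)&(abs(P[...,1]-160)<40)]; print("bar",len(Q),np.median(Q[:,2]),cv2.minAreaRect(Q[:,:2].astype(np.float32)))
m=regions_of("cover","wrist"); 
if m:
  Q=P[m[0]["region"]&(d>0)&(abs(P[...,2]-20)<5)]; print("plate",len(Q),np.median(Q[:,2]),cv2.minAreaRect(Q[:,:2].astype(np.float32)))
```

```text
9.55 [475.162 161.861 301.936] [0.807 0.261 0.278] [-0.399  0.277 -0.024  1.794  0.     1.082 -0.423]
[[ 0.     1.    -0.012]
 [ 1.    -0.     0.001]
 [ 0.001 -0.012 -1.   ]]
cover_grip [(array([465.652, 158.245,  49.316]), 0.68)]
cover [(array([466.392, 158.522,   7.3  ]), 0.88)]
cover_hole0 [(array([419.773, 131.857,  15.637]), 0.95), (array([513.049, 188.054,   9.067]), 0.69)]
cover_hole2 [(array([419.773, 131.857,  15.637]), 0.95), (array([513.049, 188.054,   9.067]), 0.69)]
bar 686 61.30919421181068 ((466.860595703125, 157.34202575683594), (10.374262809753418, 76.69046020507812), 88.6629867553711)
plate 5045 19.722706525236106 ((466.3231506347656, 156.9803466796875), (80.39722442626953, 120.27802276611328), 89.2142105102539)
```

View pics/w3.png

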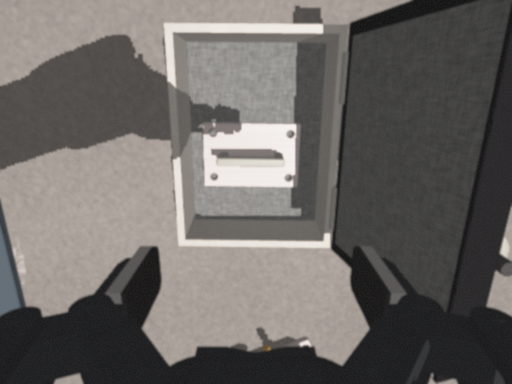

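The lid is standing open. The plate lies in the case with its corners near (205,125) and (297,187) and its handle at (250,160). I'll turn −89° about z and go above it.

move_arm([
  {"xyz": [-0.002, -0.004, 0], "angular": [0.3, 0, -7]},
  {"xyz": [-0.0045, -0.0085, 0], "angular": [0.7, 0, -14]},
  {"xyz": [-0.0045, -0.0085, 0.01], "angular": [0.7, 0, -21]},
  {"xyz": [-0.0045, -0.0085, 0.02], "angular": [0.7, 0, -28]},
  {"xyz": [-0.0045, -0.0085, 0.03], "angular": [0.7, 0, -35]},
])

```text
t: 10.27
ee_pos: [466.0, 157.1, 270.8]
ee_rot: [-1.434, -2.772, 0.02]
force: [0.5, 0.2, -0.5]
width: 85.7
gripper_force: 0.0
```

move_arm([
  {"xyz": [0, 0, 0.01], "angular": [0, 0, -7]},
  {"xyz": [0, 0, 0.02], "angular": [0, 0, -14]},
  {"xyz": [0, 0, 0.03], "angular": [0, 0, -21]},
  {"xyz": [0, 0, 0.04], "angular": [0, 0, -28]},
  {"xyz": [0, 0, 0.05], "angular": [0, 0, -35]},
])

```text
t: 10.68
ee_pos: [464.8, 157.0, 220.6]
ee_rot: [-0.534, -3.072, 0.01]
force: [-0.0, 0.4, 0.2]
width: 85.5
gripper_force: 0.0
```

move_arm([
  {"xyz": [0, 0, 0.01], "angular": [0, 0, -7]},
  {"xyz": [0, 0, 0.02], "angular": [0, 0, -14]},
  {"xyz": [0, 0, 0.03], "angular": [0, 0, -19]},
  {"xyz": [0, 0, 0.04], "angular": [0, 0, -19]},
  {"xyz": [0, 0, 0.04], "angular": [0, 0, -19]},
])

```text
t: 11.1
ee_pos: [463.0, 156.4, 179.5]
ee_rot: [-0.029, -3.114, 0.005]
force: [0.4, -0.2, -0.6]
width: 85.2
gripper_force: 0.0
```

Run:
```python
from h import *
np.set_printoptions(precision=3,suppress=True)
s=r.state(); print(s["t"],s["ee_pos"],s["force"],s["joint_pos"])
print(Rn.from_rotvec(s["ee_rot"]).as_matrix())
img,d,C=shot("wrist","w4.png")
P=cloud(d,C)
Q=P[(d>0)&(P[...,2]>50)&(P[...,2]<70)&(abs(P[...,0]-470)<75)&(abs(P[...,1]-160)<40)]; print("bar",len(Q),np.median(Q[:,2]),cv2.minAreaRect(Q[:,:2].astype(np.float32)))
m=regions_of("cover","wrist"); 
if m:
  Q=P[m[0]["region"]&(d>0)&(abs(P[...,2]-20)<5)]; print("plate",len(Q),np.median(Q[:,2]),cv2.minAreaRect(Q[:,:2].astype(np.float32)))
```

```text
11.1 [462.981 156.358 179.512] [ 0.388 -0.223 -0.587] [-0.164  0.413 -0.35   1.982  0.179  0.802  0.937]
[[-0.999  0.019 -0.027]
 [ 0.019  1.    -0.003]
 [ 0.027 -0.004 -1.   ]]
bar 1219 61.363534779924976 ((466.3301086425781, 157.3563995361328), (9.553081512451172, 77.68515014648438), 89.15319061279297)
plate 9751 19.564422868075326 ((467.0636901855469, 157.55349731445312), (80.20936584472656, 120.56038665771484), 89.06605529785156)
```

move_arm([
  {"xyz": [-0.004, 0.001, 0.02], "angular": [0, -1.5, 0]},
  {"xyz": [-0.005, 0.001, 0.05], "angular": [0, -1.5, 0]},
  {"xyz": [-0.006, 0.0015, 0.08], "angular": [0, -1.5, 0]},
  {"xyz": [-0.0065, 0.0015, 0.105], "angular": [0, -1.5, 0]},
  {"xyz": [-0.0065, 0.0015, 0.105], "angular": [0, -1.5, 0]},
])

```text
t: 11.62
ee_pos: [465.9, 157.5, 73.2]
ee_rot: [-0.029, -3.139, 0.008]
force: [-0.3, -0.5, 0.1]
width: 85.4
gripper_force: 0.0
```

Run:
```python
from h import *
np.set_printoptions(precision=3,suppress=True)
s=r.state(); print(s["t"],s["ee_pos"],s["force"],s["joint_pos"])
print(Rn.from_rotvec(s["ee_rot"]).as_matrix())
```

```text
11.6167 [465.923 157.51   73.187] [-0.305 -0.466  0.09 ] [-0.24   0.568 -0.267  2.101  0.3    0.513  0.821]
[[-1.     0.018 -0.003]
 [ 0.018  1.    -0.005]
 [ 0.003 -0.005 -1.   ]]
```

move_arm([
  {"xyz": [-0.0007, 0, 0.01], "angular": [0, 0, 0]},
  {"xyz": [-0.0007, 0, 0.0185], "angular": [0, 0, 0]},
  {"xyz": [-0.0007, 0, 0.0185], "angular": [0, 0, 0]},
])

```text
t: 11.87
ee_pos: [468.5, 158.1, 57.5]
ee_rot: [0.029, 3.139, -0.004]
force: [-0.2, -0.5, -0.3]
width: 85.5
gripper_force: 0.0
```

move_arm([
  {"xyz": [0, 0, 0], "angular": [0, 0, 0]},
  {"xyz": [0, 0, 0], "angular": [0, 0, 0]},
  {"xyz": [0, 0, 0], "angular": [0, 0, 0]},
  {"xyz": [0, 0, 0], "angular": [0, 0, 0]},
  {"xyz": [0, 0, 0], "angular": [0, 0, 0]},
], claw=0.0)

```text
t: 12.28
ee_pos: [468.3, 158.0, 58.1]
ee_rot: [0.029, 3.139, -0.004]
force: [-0.4, 0.0, 0.6]
width: 25.4
gripper_force: 0.0
```

move_arm([
  {"xyz": [0, 0, 0], "angular": [0, 0, 0]},
  {"xyz": [0, 0, 0], "angular": [0, 0, 0]},
  {"xyz": [0, 0, 0], "angular": [0, 0, 0]},
  {"xyz": [0, 0, 0], "angular": [0, 0, 0]},
])

```text
t: 12.62
ee_pos: [468.2, 157.9, 58.0]
ee_rot: [0.029, 3.139, -0.005]
force: [-2.0, -1.7, 4.5]
width: 8.8
gripper_force: 58.7
```

move_arm([
  {"xyz": [0, 0, -0.01], "angular": [0, 0, 0]},
  {"xyz": [0, 0, -0.025], "angular": [0, 0, 0]},
  {"xyz": [0, 0, -0.045], "angular": [0, 0, 0]},
  {"xyz": [0, 0, -0.07], "angular": [0, 0, 0]},
  {"xyz": [0, 0, -0.095], "angular": [0, 0, 0]},
])

```text
t: 13.03
ee_pos: [467.1, 158.1, 153.7]
ee_rot: [0.028, 3.141, -0.005]
force: [0.9, -0.0, -3.8]
width: 8.9
gripper_force: 59.0
```

move_arm([
  {"xyz": [0, 0, -0.02], "angular": [0, 0, 0]},
  {"xyz": [0, 0, -0.04], "angular": [0, 0, 0]},
  {"xyz": [0, 0, -0.055], "angular": [0, 0, 0]},
  {"xyz": [0, 0, -0.055], "angular": [0, 0, 0]},
  {"xyz": [0, 0, -0.055], "angular": [0, 0, 0]},
])

```text
t: 13.45
ee_pos: [467.8, 158.4, 208.1]
ee_rot: [0.029, 3.138, -0.004]
force: [-0.1, -0.6, -2.4]
width: 8.1
gripper_force: 59.1
```

```bash
cat > pl.py <<'E'
from h import *
np.set_printoptions(precision=2,suppress=True)
def plate(save=None):
    s=r.state(); Rt=Rn.from_rotvec(s["ee_rot"]).as_matrix(); p=np.array(s["ee_pos"])
    print(s["t"],p,s["force"],s["joint_pos"],"yaw",np.degrees(np.arctan2(Rt[1,0],Rt[0,0])),"z",Rt[:,2],s["width"],s["gripper_force"])
    img,d,C=shot("wrist",save)
    m=regions_of("cover","wrist")
    if not m: print("no region"); return
    P=cloud(d,C); Q=P[m[0]["region"]&(d>0)]
    zt=p[2]-35; Q=Q[abs(Q[:,2]-zt)<12]
    c=Q.mean(0); n=np.linalg.svd(Q-c,full_matrices=False)[2][2]; print("plate n",n*np.sign(n[2]),np.median(Q[:,2]))
    Qt=(Q-p)@Rt; print("tool-frame rect",cv2.minAreaRect(Qt[:,:2].astype(np.float32)),len(Q))
    for l in ["cover_hole0","cover"]:
        print(l,[(Rt.T@(w(C,k["xyz"])-p),round(k["p"],2)) for k in mark_of(l,"wrist")[:3]])
E
python3 -c "
from pl import *
plate('w5.png')"
```

```text
13.45 [467.8  158.37 208.09] [-0.07 -0.61 -2.38] [-0.16  0.37 -0.36  1.96  0.18  0.84  0.94] yaw 178.9581554860796 z [ 0. -0. -1.] 8.146375460336476 59.0948885679245
plate n [-0.  0.  1.] 169.61558132820923
tool-frame rect ((13.432395935058594, 0.26526641845703125), (96.87330627441406, 80.36652374267578), 0.06607155501842499) 19345
cover_hole0 [(array([ 51.65, -29.47,  44.82]), 0.85), (array([-46.51,  30.78,  49.84]), 0.77)]
cover []
```

View pics/w5.png

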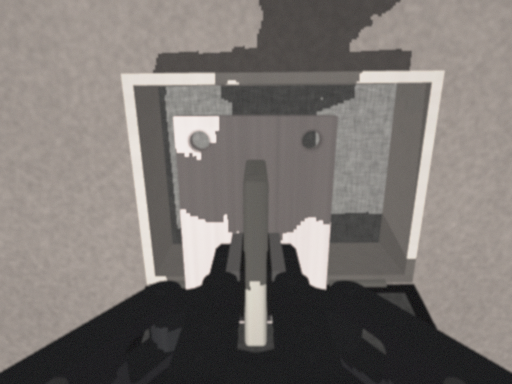

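The plate hangs level in the gripper: its far edge is at row 115, and its two far holes are at (200,140) and (312,138). Next I'll carry it over to the chamber.

move_arm([
  {"xyz": [-0.002, -0.015, 0], "angular": [0, 0, 0]},
  {"xyz": [-0.006, -0.045, 0], "angular": [0, 0, 0]},
  {"xyz": [-0.01, -0.08, 0], "angular": [0, 0, 0]},
  {"xyz": [-0.014, -0.115, 0], "angular": [0, 0, 0]},
  {"xyz": [-0.018, -0.15, 0], "angular": [0, 0, 0]},
])

```text
t: 14.07
ee_pos: [482.5, 6.7, 207.2]
ee_rot: [0.027, 3.141, -0.004]
force: [1.6, 1.1, -3.8]
width: 9.2
gripper_force: 59.0
```

move_arm([
  {"xyz": [-0.004, -0.035, 0], "angular": [0, 0, 0]},
  {"xyz": [-0.008, -0.07, 0], "angular": [0, 0, 0]},
  {"xyz": [-0.013, -0.105, 0], "angular": [0, 0, 0]},
  {"xyz": [-0.017, -0.14, 0], "angular": [0, 0, 0]},
  {"xyz": [-0.02, -0.165, 0], "angular": [0, 0, 0]},
])

```text
t: 14.48
ee_pos: [499.4, -160.8, 207.5]
ee_rot: [0.032, 3.141, -0.005]
force: [1.3, -0.3, -4.2]
width: 9.4
gripper_force: 59.0
```

move_arm([
  {"xyz": [-0.002, -0.015, 0], "angular": [0, 0, -5]},
  {"xyz": [-0.004, -0.03, 0], "angular": [0, 0, -11]},
  {"xyz": [-0.006, -0.045, 0], "angular": [0, 0, -17]},
  {"xyz": [-0.006, -0.045, 0], "angular": [0, 0, -23]},
  {"xyz": [-0.006, -0.045, 0], "angular": [0, 0, -27.2]},
])

```text
t: 14.9
ee_pos: [504.6, -203.5, 207.4]
ee_rot: [0.717, -3.058, 0.003]
force: [0.8, 0.2, -3.3]
width: 9.0
gripper_force: 59.0
```

move_arm([
  {"xyz": [0, 0, 0], "angular": [0, 0, 0]},
  {"xyz": [0, 0, 0], "angular": [0, 0, 0]},
  {"xyz": [0, 0, 0], "angular": [0, 0, 0]},
])

```text
t: 15.15
ee_pos: [505.1, -202.1, 208.2]
ee_rot: [-0.707, 3.06, -0.004]
force: [0.0, 0.3, -2.9]
width: 8.9
gripper_force: 59.0
```

```bash
python3 -c "
from pl import *
plate()
img,d,C=shot('side')
print([(w(C,m['xyz']),round(m['p'],2)) for m in mark_of('lid_handle','side')])"
```

```text
15.15 [ 505.05 -202.09  208.2 ] [ 0.01  0.33 -2.88] [ 0.57  0.44 -0.41  1.84  0.22  0.9   2.09] yaw -153.97114139782386 z [ 0. -0. -1.] 8.932815970072989 59.02316987514496
plate n [0. 0. 1.] 169.78355671937558
tool-frame rect ((1.6499176025390625, 0.08835983276367188), (120.14454650878906, 80.65283966064453), 0.01680346392095089) 19438
cover_hole0 [(array([-46.86,  30.54,  47.33]), 0.76), (array([ 52.66, -29.4 ,  42.34]), 0.56)]
cover [(array([ 4.28,  2.87, 51.11]), 0.6)]
[(array([647.62, 178.76, 216.7 ]), 0.67)]
```

move_arm([
  {"xyz": [0.0005, -0.001, 0.015], "angular": [0, 0, 0]},
  {"xyz": [0.0005, -0.001, 0.035], "angular": [0, 0, 0]},
  {"xyz": [0.0005, -0.001, 0.05], "angular": [0, 0, 0]},
  {"xyz": [0.0005, -0.001, 0.06], "angular": [0, 0, 0]},
  {"xyz": [0.0005, -0.001, 0.06], "angular": [0, 0, 0]},
])

```text
t: 15.87
ee_pos: [504.4, -203.3, 147.0]
ee_rot: [0.711, -3.059, 0.002]
force: [-0.4, 0.7, -3.3]
width: 8.8
gripper_force: 58.9
```

```bash
python3 -c "
from pl import *
plate('w6.png')
for c in ['side','scene']:
    img,d,C=shot(c,c+'6.png'); P=cloud(d,C)
    for l in ['cover','chamber']:
        m=regions_of(l,c)
        if m:
            Q=P[m[0]['region']&(d>0)]; zz=108 if l=='cover' else 62
            Q=Q[abs(Q[:,2]-zz)<5]; print(c,l,len(Q)); 
            if len(Q)>20: print(np.median(Q[:,2]),cv2.minAreaRect(Q[:,:2].astype(np.float32)))
"
```

```text
15.8667 [ 504.38 -203.3   146.95] [-0.39  0.72 -3.28] [ 0.55  0.52 -0.38  1.91  0.27  0.77  2.05] yaw -153.83576794813385 z [-0. -0. -1.] 8.757320307280263 58.9421421289444
plate n [0. 0. 1.] 108.59009894176948
tool-frame rect ((2.6409149169921875, 0.18597030639648438), (80.55769348144531, 118.33721160888672), 89.87741088867188) 19410
cover_hole0 [(array([-46.64,  27.34,  48.33]), 0.85), (array([ 51.84, -30.4 ,  43.66]), 0.56)]
cover [(array([ 5.53,  2.07, 51.49]), 0.85)]
side cover 471
111.14236232163421 ((503.0439453125, -205.84686279296875), (123.11581420898438, 83.39859771728516), 26.573284149169922)
side chamber 377
61.788712185656095 ((498.7912292480469, -206.75135803222656), (117.69947814941406, 82.9105453491211), 26.7635498046875)
scene cover 323
111.63082308622029 ((501.62823486328125, -205.3289794921875), (124.38507843017578, 83.29436492919922), 26.24159812927246)
scene chamber 336
63.11852001624925 ((503.0972900390625, -203.4142608642578), (119.19658660888672, 83.92051696777344), 25.589990615844727)
```

View pics/w6.png

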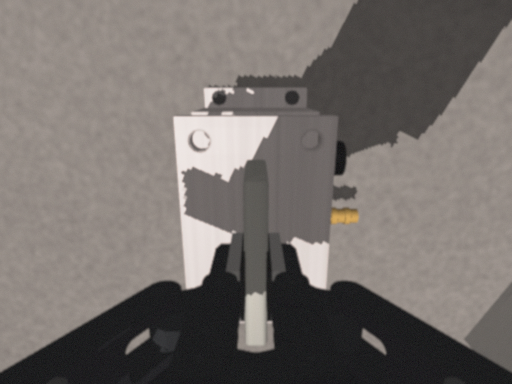

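The wrist view shows the chamber squarely under the plate, with its foot plate above row 108, the nipple at (345,215) and the plate's far edge at row 116. I'll lower the plate to a 15 mm gap.

move_arm([
  {"xyz": [-0.0005, 0, 0.006], "angular": [0, 0, 0]},
  {"xyz": [-0.0005, 0, 0.012], "angular": [0, 0, 0]},
  {"xyz": [-0.0005, 0, 0.017], "angular": [0, 0, 0]},
  {"xyz": [-0.0005, 0, 0.021], "angular": [0, 0, 0]},
  {"xyz": [-0.0005, 0, 0.023], "angular": [0, 0, 0]},
])

```text
t: 16.78
ee_pos: [505.5, -203.3, 124.7]
ee_rot: [-0.711, 3.06, -0.004]
force: [0.6, -0.5, -2.5]
width: 8.7
gripper_force: 59.1
```

move_arm([
  {"xyz": [0, 0, 0], "angular": [0, 0, 0]},
  {"xyz": [0, 0, 0], "angular": [0, 0, 0]},
  {"xyz": [0, 0, 0], "angular": [0, 0, 0]},
  {"xyz": [0, 0, 0], "angular": [0, 0, 0]},
])

```text
t: 17.12
ee_pos: [506.0, -203.5, 126.0]
ee_rot: [-0.711, 3.058, -0.005]
force: [-0.2, 0.6, -4.5]
width: 8.8
gripper_force: 59.0
```

```bash
python3 -c "
from pl import *
plate('w7.png')
im=cv2.imread('pics/w7.png'); cv2.imwrite('pics/w7c.png',cv2.resize(im[80:180,160:360],None,fx=4,fy=4,interpolation=cv2.INTER_CUBIC))
img,d,C=shot('side')
print([(w(C,m['xyz']),round(m['p'],2)) for m in mark_of('lid_handle','side')])
C=cam('wrist'); c=np.array([503.4,-203.6]); a=np.radians(26.18); R2=np.array([[np.cos(a),-np.sin(a)],[np.sin(a),np.cos(a)]])
for q in [(-48,28),(-48,-28)]:
    X=np.r_[c+R2@q,62]; y=C[0].T@(X-C[1]); print('thread px',C[2]*y[:2]/y[2]+[C[3],C[4]])
    X=np.r_[c+R2@q,85]; y=C[0].T@(X-C[1]); print('plate-top hole ideal px',C[2]*y[:2]/y[2]+[C[3],C[4]])
"
```

```text
17.1167 [ 506.04 -203.5   125.97] [-0.24  0.65 -4.53] [ 0.54  0.55 -0.37  1.93  0.29  0.72  2.03] yaw -153.83609104867347 z [ 0. -0. -1.] 8.82621543287033 59.04907822608948
plate n [0. 0. 1.] 87.53814723910739
tool-frame rect ((2.053058624267578, 0.15345001220703125), (80.49827575683594, 119.3564453125), 89.9871826171875) 19404
cover_hole0 [(array([ 55.11, -31.29,  63.47]), 0.74), (array([-48.19,  29.04,  46.92]), 0.6), (array([ 50.67, -28.8 ,  45.81]), 0.58)]
cover [(array([ 3.65,  0.17, 48.4 ]), 0.84)]
[]
thread px [306.64 133.03]
plate-top hole ideal px [313.38 138.87]
thread px [208.43 133.08]
plate-top hole ideal px [201.98 138.92]
```

View pics/w7c.png

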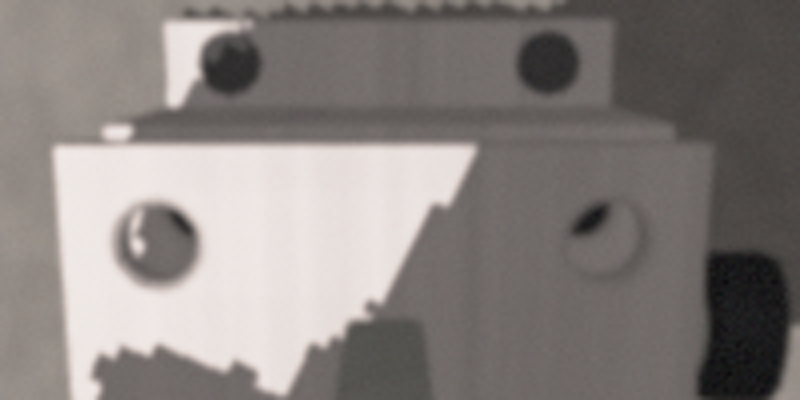

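The crop shows the threads (dark) through the two plate holes at (157,243) and (606,240). The plate needs to go about 1 mm further along tool +x and 0.6 mm along +y. I'll correct that, come down 2 mm and check.

move_arm([
  {"xyz": [0.0012, 0.0006, 0.001], "angular": [0, 0, 0]},
  {"xyz": [0.0012, 0.0006, 0.002], "angular": [0, 0, 0]},
  {"xyz": [0.0012, 0.0006, 0.002], "angular": [0, 0, 0]},
  {"xyz": [0.0012, 0.0006, 0.002], "angular": [0, 0, 0]},
  {"xyz": [0.0012, 0.0006, 0.002], "angular": [0, 0, 0]},
])

```text
t: 17.83
ee_pos: [504.5, -203.5, 123.7]
ee_rot: [-0.711, 3.059, -0.005]
force: [0.2, -0.3, -2.7]
width: 8.9
gripper_force: 59.0
```

```bash
python3 -c "
from pl import *
plate('w8.png')
im=cv2.imread('pics/w8.png'); cv2.imwrite('pics/w8c.png',cv2.resize(im[110:170,160:360],None,fx=4,fy=4,interpolation=cv2.INTER_CUBIC))
for c in ['side','scene']:
    img,d,C=shot(c)
    for l in ['lid_handle','case_lid']: 
        m=regions_of(l,c)
        if m: Q=cloud(d,C)[m[0]['region']&(d>0)]; print(c,l,m[0]['p'],np.percentile(Q,98,axis=0))
s=r.state(); print(s['ee_pos'],s['qvel'])
"
```

```text
17.8333 [ 504.53 -203.46  123.7 ] [ 0.17 -0.29 -2.73] [ 0.54  0.55 -0.36  1.93  0.29  0.71  2.03] yaw -153.83792690203546 z [ 0. -0. -1.] 8.949453675988218 59.04934465885162
plate n [0. 0. 1.] 85.26900769846449
tool-frame rect ((13.267051696777344, 0.0685577392578125), (97.06861877441406, 80.61734771728516), 0.06625425815582275) 19377
cover_hole0 [(array([ 52.79, -27.7 ,  42.27]), 0.96), (array([-47.37,  32.34,  51.77]), 0.91)]
cover [(array([ 2.64,  1.37, 49.98]), 0.74)]
side lid_handle 0.88 [608.84 292.71 259.24]
side case_lid 0.32 [567.5  -89.83 127.51]
scene lid_handle 0.91 [644.53 294.81 261.57]
scene case_lid 0.74 [644.57 291.49 261.54]
[ 504.57 -203.48  123.75] [-0. -0. -0. -0.  0.  0. -0.]
```

View pics/w8c.png

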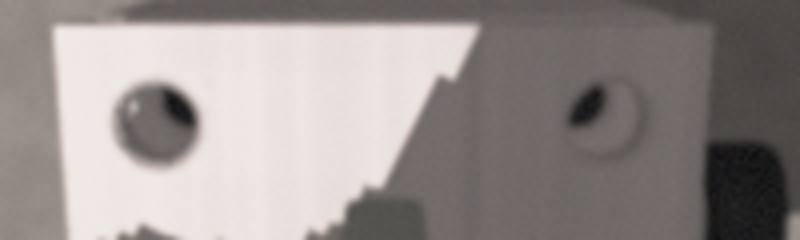

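The threads now show symmetrically in both holes, and the lid is open with its top at about 260 mm. The gap is about 15 mm, so I'm handing in.

```bash
python3 -c "
from plant import r
print(r.hand_in())"
```

```text
the job is handed in; nothing more can be done
None
```

I handed in with the lid open on its stop and the plate held level about 15 mm above the chamber. Its holes line up with the threads to within about 1–2 mm by the wrist camera, but `hand_in` returned no verdict, so I can't confirm the judged result.

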